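# Reverse and fill the sampler drawer

## Robot

A 7-joint arm with a two-finger parallel gripper is mounted at the origin on a cart in front of the work surface, level with it; the furniture and walls round the work are solid. World frame = base frame: x ahead of the robot, y to its left, z up, the work surface at z = 0. Lengths are in m, angles in rad, forces in N, time in s.
With the tool pointing down it reaches from about 0.425 to 0.875 m from the base axis. Payload 4.7 kg.
Tool frame: the origin (TCP) lies midway between the tips of the shut fingers; the grasp point (between the pads) lies 19 mm behind it; z points along the fingers, y is the direction in which the jaws open and shut (so a half turn about z gives the same grasp; the last joint's range is limited). The gripper opens to 87 mm and grips with 3 to 60 N. Pads are 19 mm wide; open, the fingers measure 117 mm over their backs; the gripper's body (75 mm by 190 mm) begins 51 mm behind the grasp point.
Start: joints at [-1.242, 0.321, -0.07, 1.45, 0.023, 1.371, -0.057], TCP at [0.201, 0.618, 0.202] pointing down, gripper open.
Joint ranges: [-2.86, 2.86], [-0.3, 2.09], [-1.38, 1.24], [0.06, 2.45], [-1.56, 4.7], [0.09, 2.05], [-2.69, 2.69]. Speed limits (rad/s): [2.57, 2.57, 3.14, 3.14, 3.14, 3.14, 3.14].

## Interface

Orientations are given as a rotation vector (axis times angle).
In Python, from bench import get_state, eyes, job gives the robot as it stands. The module is installed in compiled form; this text tells all that it offers.
- The arm moves only by the shell command python3 -m jog 'ROWS' [FORCE]. ROWS is JSON, a list that holds one entry, the list of rows, each a list of 5 numbers: the opening, from 0 (shut) to 1 (fully open), then the shift along the tool's x, y, z in units of 40 mm (1.0 is 40 mm), then the turn about the tool's z in units of 5 degrees (1.0 is 5 degrees). In form: [[[jaw, dx, dy, dz, turn], ...]]. A call has 1 to 10 rows; each row shifts and turns the commanded pose from where the row before left it, along the tool's axes as they then stand; what a row does not reach is not made up. A row lasts 1/8 s, in which the tool goes at most 62.5 mm and 10.7 degrees, less where a joint would pass 70% of its speed; a pose out of reach is approached as far as the arm can. A call is refused whole if a number of a shift passes 1 or a number of a turn 1, either way. A call with a gripper value outside its range is refused whole. The fingers move at their own pace and stop on an object; FORCE is the grip in N (left out, the last holds). Time passes only in rows, so rows that do not move let the fingers close. It gives the time, the measured TCP pose, the force and the opening at its end, in the units of the state.
- get_state(): the state, without advancing time (a new reading comes with each control period).
- eyes.get_image(name): name is "scene" or "top" or "wrist"; returns (picture, depth): 400x640x3 uint8, red, green, blue; 400x640 float32, m along the optical axis (not along the pixel's ray), 0 where there is no reading.
- eyes.camera_params(name): a dict with "camera_matrix" (3x3 intrinsics, pixels), "k1" (the pictures are not rectified: a ray, as slopes to the right and down, at radius r is drawn at 1 + k1 r^2 times it, then the intrinsics apply), "pose" (4x4, takes a point from camera to world coordinates); the wrist camera has in their place "mount" (4x4, takes a point from camera to tool coordinates, whose origin is the TCP and whose axes are the flange's). Camera axes: x right, y down, z forward; pixel columns grow to the right and rows downward; lengths in m; the calibration is good to about 2 mm. A picture is of the moment at which its call begins: read the wrist's pose just before it. camera_params takes no time and is no camera call.
- job.close_job(): hands the job in, once; it reports no verdict.
The state is a dict: "time": time; "joint_positions": joint angles; "qd": joint speeds; "joint_torque": joint torques, N m; "position": TCP position; "tool_rot": TCP orientation; "ft_force": force on the tool from outside, world axes, zero at the start; "torque": the same for the moment, N m; "grip_width": opening from 0.0 (shut) to 1.0 (fully open).
Only numpy, scipy, OpenCV 4.12 (cv2) and the standard library are available. Lean on these libraries where they do the work, as an engineer would, in place of code of your own. Each camera call takes 0.05 s, during which the arm holds its last target. There are 200 camera calls.

## Task

The wooden sampler tray was put into its sleeve the wrong way round. Pull it right out, turn it round on the counter, lay every dropper bottle from the sloped bin in it, lying across the tray with one to a bay, and slide it fully home with its knob facing out. Leave the other things on the counter alone.

Things in the scene. Friction and masses are not known exactly. Their poses are not given: they have to be found in the camera images.
- tray_mid (a point): Middle of the loose, open-topped light wood tray, 22 mm above its underside; +x points to its knob end, z up. 204 mm long (x), 128 mm wide (y), 44 mm high, about 0.35 kg; it slides on the counter itself. End walls 8 mm thick, side walls 6 mm, floor 4 mm. An end wall outside the sleeve can be pinched from above (one finger inside the tray) and the tray dragged by it.
- tray: The same tray, by the middle of its underside, axes as for tray_mid. Inside 188 x 116 mm. Low ribs across it (4 mm thick, tops 12 mm above the underside) at x = -83, -28, +28 and +83 mm part it into three bays, centred at x = -56, 0 and +56 mm, y = 0. A bottle lying in a bay has its axis along the tray's y.
- tray_knob (a point): Tip of the round brass knob (18 mm across) that stands out 16 mm from the middle of the tray's +x end wall, 14 mm above the counter (top of the knob at 23 mm). At the start it is hidden inside the sleeve.
- sleeve: Fixed wooden sleeve without a floor, standing on the counter; the tray slides into its one open end, the mouth. Origin on the counter under the middle of the mouth, x straight out of it, z up. Inside 132 mm wide (y), 48 mm high; the 6 mm roof (top at 54 mm) ends at the mouth. Beside the mouth splayed guides, 40 mm high, run out 28 mm and widen the entry by about 10 mm a side.
- sleeve_back (a point): Middle of the inner face of the sleeve's closed end, on the counter, at x = -145 mm in the sleeve's frame. At the start the tray sits the wrong way round, knob end inwards, its plain end 75 to 125 mm out of the mouth. Right way round and fully home, its plain end touches this face: tray_mid is then at x = -43 mm in the sleeve's frame, and the knob end wall 59 mm out of the mouth.
- bin: Fixed plywood bin, three compartments side by side along its y, 84 mm wide (the outer ones 92 mm), 140 mm long, with one dropper bottle or none each. Origin on the counter under its middle; the floor rises 0.21 rad towards +x and is 24 mm above the counter in the middle. Walls, square to the floor: 24 to 25 mm; dividers (5 mm thick) 10 mm above it.
- bottle_a_mid (a point): Middle of the small dropper bottle that starts in the -y compartment of the bin (two or three of the bottles are present). 102 mm long; its z runs from foot to dropper, this point is 51 mm from the foot. Body 33 mm across up to 70 mm from the foot, then a cap 24 mm and a bulb 13 mm across. 0.07 kg. Starts lying along the slope, dropper uphill; one that lies against a wall or another can be rolled clear by its top.
- bottle_b_mid (a point): Middle of the small dropper bottle that starts in the middle compartment of the bin (two or three of the bottles are present). 102 mm long; its z runs from foot to dropper, this point is 51 mm from the foot. Body 33 mm across up to 70 mm from the foot, then a cap 24 mm and a bulb 13 mm across. 0.07 kg. Starts lying along the slope, dropper uphill; one that lies against a wall or another can be rolled clear by its top.
- bottle_c_mid (a point): Middle of the small dropper bottle that starts in the +y compartment of the bin (two or three of the bottles are present). 102 mm long; its z runs from foot to dropper, this point is 51 mm from the foot. Body 33 mm across up to 70 mm from the foot, then a cap 24 mm and a bulb 13 mm across. 0.07 kg. Starts lying along the slope, dropper uphill; one that lies against a wall or another can be rolled clear by its top.
- service_bell: Bystander, to be left alone: silver desk bell, 84 mm across, 58 mm high. Origin under its middle.
- stapler: Bystander, to be left alone: desk stapler 135 x 36 x 42 mm. Origin under its middle.
- coaster_stack: Bystander, to be left alone: stack of round cork coasters, 70 mm across, 19 mm high. Origin under its middle.
- card_reader: Bystander, to be left alone: dark hand-held card reader 136 x 74 x 26 mm. Origin under its middle.
- rubber_stamp: Bystander, to be left alone: wooden hand stamp, 26 x 38 mm, 70 mm high. Origin under its middle.
- tip_jar: Bystander, to be left alone: glass jar 66 mm across, 79 mm high. Origin under its middle.
- tape_roll: Bystander, to be left alone: roll of tape lying flat, 96 mm across, 25 mm high. Origin under its middle.

How it is judged:
By the outcome, as a careful person would: the job done as asked, in the order asked, and still so for the second after the job is handed in, with the robot touching nothing.
Of bottle_a, bottle_b, bottle_c only 2 to 3 are there at a start; the rules pass over those that are not, and their reading is None.
At some moment in a run one of bottle_a, bottle_b, bottle_c, tray may be knocked a few centimetres aside while the robot is not near it.
Once in a run the grip may slacken for a moment while it holds something.
It also fails if it takes over 210 s, if anything falls off the work surface, if the arm or the gripper's body presses on something with over 40 N, if the wrist force passes 120 N, or if a joint passes its speed limit or range.

## Working session

There is one attempt and no reset: what is moved stays moved. The work goes in short steps, Python scripts to look and compute and a shell command to move; the robot and the scene stay as the last step left them, time stands still between calls to the robot, and variables do not carry over. Pictures are saved under pics/ and viewed, about 12 in all and at most 16, crops included, and the job is handed in when it is done.

```bash
mkdir -p pics; cat > h.py <<'E'
import numpy as np, cv2
from bench import get_state, eyes, job
from scipy.spatial.transform import Rotation as R
def shot(n,save=None):
    s=get_state(); im,d=eyes.get_image(n); p=eyes.camera_params(n)
    if 'pose' in p: T=np.array(p['pose'])
    else:
        W=np.eye(4); W[:3,:3]=R.from_rotvec(s['tool_rot']).as_matrix(); W[:3,3]=s['position']; T=W@np.array(p['mount'])
    c=dict(K=np.array(p['camera_matrix']),k1=p['k1'],T=T,im=im,d=d)
    if save: cv2.imwrite('pics/'+save,im[:,:,::-1])
    return c
def rays(c,uv):
    uv=np.asarray(uv,float).reshape(-1,1,2)
    D=np.array([c['k1'],0,0,0,0.])
    n=cv2.undistortPoints(uv,c['K'],D).reshape(-1,2)
    return np.c_[n,np.ones(len(n))]
def plane(c,uv,z):
    r=rays(c,uv)@c['T'][:3,:3].T; o=c['T'][:3,3]
    return o+r*((z-o[2])/r[:,2])[:,None]
def cloud(c):
    h,w=c['d'].shape; v,u=np.mgrid[0:h,0:w]
    r=rays(c,np.c_[u.ravel(),v.ravel()])*c['d'].reshape(-1,1)
    return (r@c['T'][:3,:3].T+c['T'][:3,3]).reshape(h,w,3)
def st():
    s=get_state(); e=R.from_rotvec(s['tool_rot']).as_matrix()
    print('t',round(s['time'],2),'p',np.round(s['position'],4),'x',np.round(e[:,0],3),'y',np.round(e[:,1],3),'z',np.round(e[:,2],3),'F',np.round(s['ft_force'],1),'g',round(s['grip_width'],3),'q',np.round(s['joint_positions'],2))
E
python3 - <<'E'
from h import *
st()
for n in ('top','scene','wrist'):
    c=shot(n,n+'0.png'); print(n,c['K'].round(1).tolist(),c['k1'],c['T'].round(3).tolist(), (c['d']>0).mean())
E
```

```text
t 0.0 p [0.2011 0.6175 0.2006] x [-0.951  0.31  -0.   ] y [ 0.31   0.951 -0.002] z [-0.    -0.002 -1.   ] F [ 1.   0.2 -0.3] g 0.999 q [-1.24  0.32 -0.07  1.45  0.02  1.37 -0.06]
top [[365.3, 0.0, 317.5], [0.0, 365.3, 195.9], [0.0, 0.0, 1.0]] -0.0058056929439008614 [[0.013, -0.998, 0.069, 0.501], [-1.0, -0.013, 0.003, -0.042], [-0.002, -0.069, -0.998, 1.173], [0.0, 0.0, 0.0, 1.0]] 0.99623828125
scene [[373.4, 0.0, 323.6], [0.0, 373.4, 202.5], [0.0, 0.0, 1.0]] 0.0054756053421020036 [[0.779, -0.332, 0.533, -0.077], [-0.627, -0.382, 0.679, -0.836], [-0.021, -0.862, -0.506, 0.68], [0.0, 0.0, 0.0, 1.0]] 0.99603125
wrist [[276.0, 0.0, 314.7], [0.0, 276.0, 202.1], [0.0, 0.0, 1.0]] -0.023441423305873153 [[0.309, 0.911, 0.273, 0.125], [0.951, -0.296, -0.091, 0.642], [-0.002, 0.287, -0.958, 0.383], [0.0, 0.0, 0.0, 1.0]] 0.995875
```

View pics/top0.png

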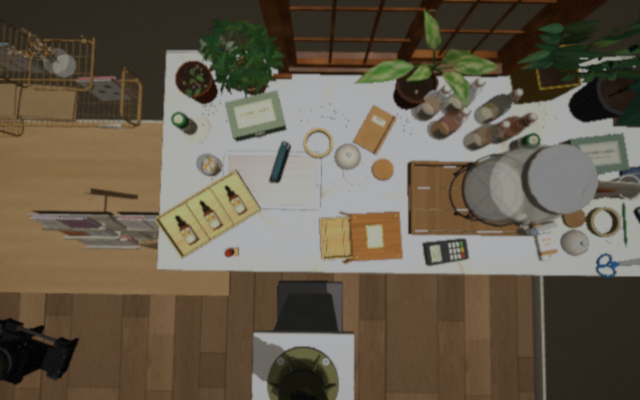

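View pics/scene0.png

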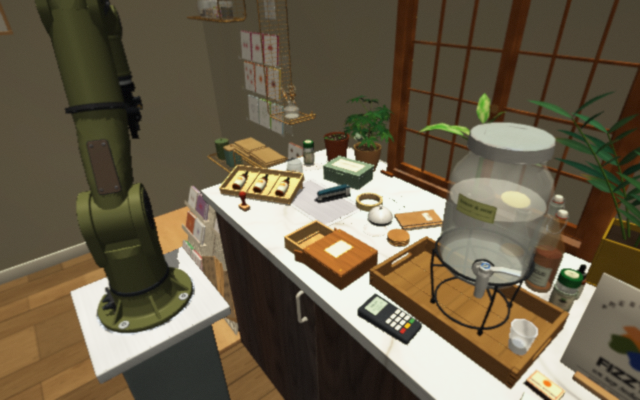

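```bash
python3 - <<'E'
import cv2,numpy as np
im=cv2.imread('pics/top0.png')[130:280,155:420]
im=cv2.convertScaleAbs(cv2.resize(im,None,fx=3,fy=3,interpolation=cv2.INTER_CUBIC),alpha=1.2)
cv2.imwrite('pics/top0c.png',im)
E
```

```text
(no output)
```

View pics/top0c.png

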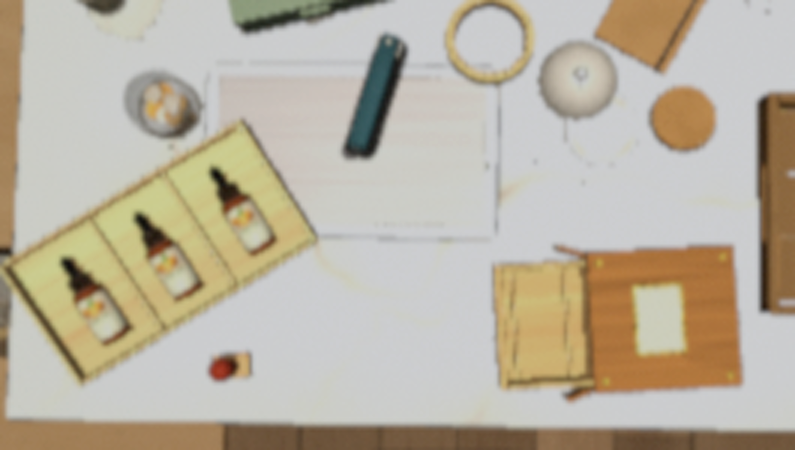

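```bash
python3 - <<'E'
from h import *
c=shot('top'); P=cloud(c)
q=lambda *a:[[155+x/3-.33,130+y/3-.33] for x,y in a]
print('sleeve roof\n',plane(c,q((586,248),(594,392),(741,385),(733,246)),.054).round(3))
print('tray end\n',plane(c,q((495,264),(503,386)),.044).round(3))
print('stamp\n',plane(c,q((212,355),(250,378)),.04).round(3),'stapler\n',plane(c,q((348,155),(390,36)),.04).round(3))
print('bell,coaster,ring\n',plane(c,q((578,80),(683,118),(489,40)),.02).round(3),'edge',plane(c,q((400,424)),0).round(3))
for n,a in dict(binc=q((8,268),(240,122),(317,238),(83,382)),bott=q((98,307),(172,265),(247,220)),caps=q((69,266),(142,221),(217,175)),dish=q((660,260),(545,325),(400,350))).items():
    for u,v in a:
        u,v=int(round(u)),int(round(v)); print(n,P[v,u].round(3))
E
```

```text
sleeve roof
 [[ 0.53  -0.138  0.054]
 [ 0.385 -0.148  0.054]
 [ 0.393 -0.296  0.054]
 [ 0.534 -0.288  0.054]]
tray end
 [[ 0.513 -0.046  0.044]
 [ 0.388 -0.056  0.044]]
stamp
 [[0.415 0.244 0.04 ]
 [0.393 0.204 0.04 ]] stapler
 [[0.624 0.108 0.04 ]
 [0.75  0.067 0.04 ]]
bell,coaster,ring
 [[ 0.709 -0.132  0.02 ]
 [ 0.67  -0.243  0.02 ]
 [ 0.751 -0.036  0.02 ]] edge [[0.343 0.052 0.   ]]
binc [0.502 0.453 0.053]
binc [0.655 0.217 0.058]
binc [0.537 0.141 0.034]
binc [0.385 0.38  0.032]
bott [0.463 0.359 0.055]
bott [0.507 0.284 0.053]
bott [0.554 0.21  0.046]
caps [0.506 0.389 0.053]
caps [0.553 0.317 0.052]
caps [0.6   0.241 0.054]
dish [ 0.52  -0.215  0.055]
dish [ 0.449 -0.099  0.002]
dish [ 0.421  0.054 -0.003]
```

```bash
cat >> h.py <<'E'
def go(p,yaw=None):
    """units left to reach TCP p (world), with tool y at yaw deg (mod 180)"""
    s=get_state(); M=R.from_rotvec(s['tool_rot']).as_matrix(); y0=np.degrees(np.arctan2(M[1,1],M[0,1])); t=0
    if yaw is not None: t=-((yaw-y0+90)%180-90)
    M2=M@R.from_euler('z',t,degrees=True).as_matrix()
    d=M2.T@(np.array(p)-s['position'])/.04
    print('turn first %.2f'%(t/5),'then shift',d.round(2),'yaw now %.1f'%y0)
E
python3 -m jog '[[[1,0,0,-0.5,-0.9],[1,0,0,-0.5,-0.9],[1,0,0,-0.5,-0.9],[1,0,0,-0.5,-0.9],[1,0,0,-0.5,-0.9]]]' 20
python3 -c "
from h import *
go((.5,.25,.3),94);go((.45,-.05,.25))"
```

```text
time: 0.82
position: [0.2012, 0.6179, 0.302]
tool_rot: [0.126, -3.139, 0.001]
ft_force: [-0.2, 0.3, -0.2]
grip_width: 1.004
turn first 0.12 then shift [-6.81 -9.7   0.05] yaw now 94.6
turn first 0.00 then shift [ -4.86 -17.14   1.31] yaw now 94.6
```

```bash

python3 -m jog '[[[1,-0.68,-0.97,0,0],[1,-0.68,-0.97,0,0],[1,-0.68,-0.97,0,0],[1,-0.68,-0.97,0,0],[1,-0.68,-0.97,0,0],[1,-0.68,-0.97,0,0],[1,-0.68,-0.97,0,0],[1,-0.68,-0.97,0,0],[1,-0.68,-0.97,0,0],[1,-0.68,-0.97,0,0]]]'
python3 -m jog '[[[1,0.2,-0.92,0.3,0],[1,0.24,-0.92,0.3,0],[1,0.24,-0.92,0.3,0],[1,0.24,-0.92,0.3,0],[1,0.24,-0.92,0.3,0],[1,0.24,-0.92,0.3,0],[1,0.24,-0.92,0.3,0],[1,0.24,-0.92,0.2,0],[0.4,0,0,0,0],[0.4,0,0,0,0]]]'
python3 -c "
from h import *
st();c=shot('wrist','w1.png')"
```

```text
time: 2.08
position: [0.5034, 0.2511, 0.3016]
tool_rot: [-0.123, 3.139, 0.0]
ft_force: [0.4, 0.2, 0.3]
grip_width: 1.0
time: 3.32
position: [0.4507, -0.0463, 0.2098]
tool_rot: [-0.123, 3.139, 0.001]
ft_force: [0.8, -0.6, 0.3]
grip_width: 0.858
t 3.33 p [ 0.4507 -0.0463  0.2098] x [-0.997 -0.078 -0.   ] y [-0.078  0.997  0.001] z [ 0.     0.001 -1.   ] F [ 0.8 -0.6  0.3] g 0.858 q [-0.46 -0.14  0.46  1.91  0.06  1.35  1.64]
```

View pics/w1.png

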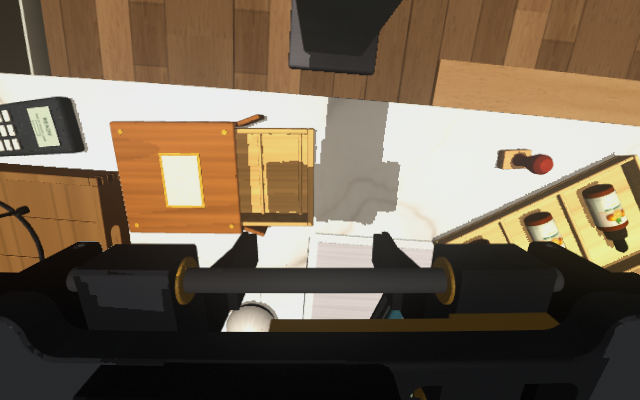

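```bash
python3 - <<'E'
from h import *
c=shot('wrist')
r=plane(c,[(237,122),(241,234),(111,122),(113,233)],.054);t=plane(c,[(314.5,129),(312.5,225),(303,136),(302,219)],.044)
print(r.round(4),'\n',t.round(4)); f=lambda a,b:np.degrees(np.arctan2(*(b-a)[1::-1]))
print('mouth mid',(r[0]+r[1])/2,'angles',f(r[2],r[0]),f(r[3],r[1]),f(r[0],r[1])+90,'end',(t[0]+t[1])/2,f(t[0],t[1])+90,f(t[2],t[3])+90,np.linalg.norm(t[0]-t[1]))
E
```

```text
[[ 0.3812 -0.1431  0.054 ]
 [ 0.5241 -0.1379  0.054 ]
 [ 0.3922 -0.2939  0.054 ]
 [ 0.5368 -0.31    0.054 ]] 
 [[ 0.3824 -0.0513  0.044 ]
 [ 0.5077 -0.0441  0.044 ]
 [ 0.3919 -0.0648  0.044 ]
 [ 0.5002 -0.0588  0.044 ]]
mouth mid [ 0.45265992 -0.14052008  0.054     ] angles 94.156032928785 94.23483884023427 92.10308220474482 end [ 0.44506788 -0.04772401  0.044     ] 93.30836029170028 93.15590397380153 0.12546515789464083
```

```bash

python3 -m jog '[[[0.4,0.1,-0.12,1,0.1],[0.4,0,0,1,0],[0.4,0,0,1,0],[0.4,0,0,0.9,0],[0.4,0,0,0.9,0],[0.4,0,0,0,0]]]'
python3 -m jog '[[[0,0,0,0,0],[0,0,0,0,0],[0,0,0,0,0],[0,0,0,0,0],[0,0,0,0,0]]]' 40
python3 -c "
from h import *
st();c=shot('wrist','w2.png')"
```

```text
time: 4.18
position: [0.4447, -0.0512, 0.0156]
tool_rot: [0.111, -3.134, 0.001]
ft_force: [0.0, -0.0, 0.4]
grip_width: 0.399
time: 4.8
position: [0.4478, -0.052, 0.0185]
tool_rot: [-0.109, 3.138, 0.001]
ft_force: [-0.9, 0.1, 6.4]
grip_width: 0.078
t 4.8 p [ 0.4478 -0.052   0.0185] x [-0.998 -0.069 -0.002] y [-0.069  0.998  0.   ] z [ 0.002  0.    -1.   ] F [-0.9  0.1  6.4] g 0.078 q [-0.43  0.08  0.51  2.15 -0.05  0.93  1.74]
```

```bash

python3 -m jog '[[[0,0,0.2,0,0],[0,0,0.4,0,0],[0,0,0.5,0,0],[0,0,0.5,0,0],[0,0,0.5,0,0],[0,0,0.5,0,0],[0,0,0.5,0,0],[0,0,0.5,0,0],[0,0,0.4,0,0],[0,0,0.3,0,0]]]'
python3 -c "
from h import *
st();c=shot('wrist','w2.png')"
```

```text
time: 6.1
position: [0.4363, 0.1181, 0.0185]
tool_rot: [-0.108, 3.138, -0.004]
ft_force: [0.8, -6.7, 7.5]
grip_width: 0.083
t 6.1 p [0.4363 0.1181 0.0185] x [-0.998 -0.069 -0.002] y [-0.069  0.998 -0.003] z [ 0.002 -0.002 -1.   ] F [ 0.8 -6.7  7.5] g 0.083 q [-0.65  0.08  0.34  2.14 -0.03  0.93  1.34]
```

View pics/w2.png

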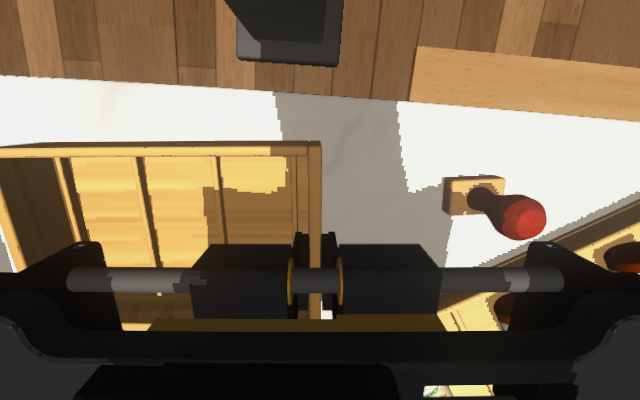

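```bash

python3 -m jog '[[[0,-0.4,0,0,0],[0,-0.4,0,0,0],[0,-0.4,-0.1,0,0],[0,-0.4,-0.1,0,0],[0,-0.2,0,0,1],[0,-0.2,0,0,1],[0,-0.22,0,0,1],[0,-0.21,0,0,1],[0,-0.22,0,0,1],[0,-0.21,0,0,1]]]' 50
python3 -m jog '[[[0,-0.21,0,0,1],[0,-0.22,0,0,1],[0,-0.21,0,0,1],[0,-0.22,0,0,1],[0,-0.21,0,0,1],[0,-0.22,0,0,1],[0,-0.21,0,0,1],[0,-0.22,0,0,1],[0,-0.21,0,0,1],[0,0,0,0,0]]]'
python3 -c "
from h import *
st();c=shot('wrist','w3.png')"
```

```text
time: 7.4
position: [0.5484, 0.1093, 0.0179]
tool_rot: [-0.71, -3.059, -0.001]
ft_force: [-1.9, 0.0, 4.1]
grip_width: 0.083
time: 8.65
position: [0.6018, 0.0535, 0.0179]
tool_rot: [1.824, 2.556, 0.0]
ft_force: [0.9, -2.0, 2.1]
grip_width: 0.075
t 8.65 p [0.6018 0.0535 0.0179] x [-0.325  0.946 -0.001] y [0.946 0.325 0.001] z [ 0.001 -0.001 -1.   ] F [ 0.9 -2.   2.1] g 0.075 q [-0.62  0.42  0.59  1.78 -0.27  1.01  0.41]
```

View pics/w3.png

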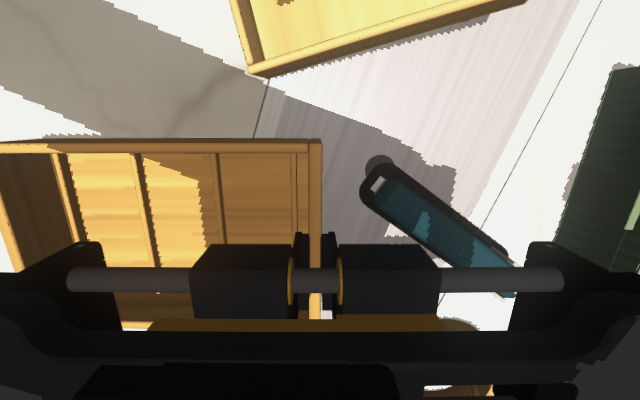

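```bash

python3 -m jog '[[[0,-0.21,0,0,1],[0,-0.22,0,0,1],[0,-0.21,0,0,1],[0,-0.22,0,0,1],[0,-0.21,0,0,1],[0,-0.22,0,0,1],[0,-0.21,0,0,1],[0,-0.22,0,0,1],[0,-0.21,0,0,1],[0,-0.21,0,0,1]]]'
python3 -m jog '[[[0,-0.21,0,0,1],[0,-0.22,0,0,1],[0,-0.21,0,0,1],[0,-0.22,0,0,1],[0,-0.21,0,0,1],[0,-0.22,0,0,1],[0,-0.21,0,0,1],[0,-0.22,0,0,1],[0,-0.21,0,0,1],[0,-0.21,0,0,1]]]'
python3 -m jog '[[[0,-0.21,0,0,1],[0,0,0,0,0],[0,-0.2,0,0,0],[0,-0.3,0,0,0],[0,-0.3,0,0,0],[0,-0.3,0,0,0],[0,-0.3,0,0,0],[0,-0.2,0,0,0],[0,0,0,0,0]]]'
python3 -c "
from h import *
st();c=shot('top','top4.png')
im=cv2.imread('pics/top4.png')[130:280,155:420]
cv2.imwrite('pics/top4c.png',cv2.resize(im,None,fx=3,fy=3,interpolation=cv2.INTER_CUBIC))
c=shot('wrist','w4.png')"
```

```text
time: 9.95
position: [0.5962, -0.0273, 0.0179]
tool_rot: [-2.734, -1.546, -0.002]
ft_force: [0.3, 0.1, 4.2]
grip_width: 0.082
time: 11.2
position: [0.5297, -0.077, 0.0179]
tool_rot: [-3.131, -0.245, -0.002]
ft_force: [1.4, 0.0, 5.0]
grip_width: 0.076
time: 12.32
position: [0.4561, -0.0835, 0.0179]
tool_rot: [-3.138, -0.109, 0.001]
ft_force: [-0.0, -0.2, 6.8]
grip_width: 0.083
t 12.32 p [ 0.4561 -0.0835  0.0179] x [ 0.998  0.069 -0.001] y [ 0.069 -0.998 -0.001] z [-0.001  0.001 -1.   ] F [-0.  -0.2  6.8] g 0.083 q [-0.96  0.21  1.18  2.13 -0.25  0.94 -1.14]
```

View pics/w4.png

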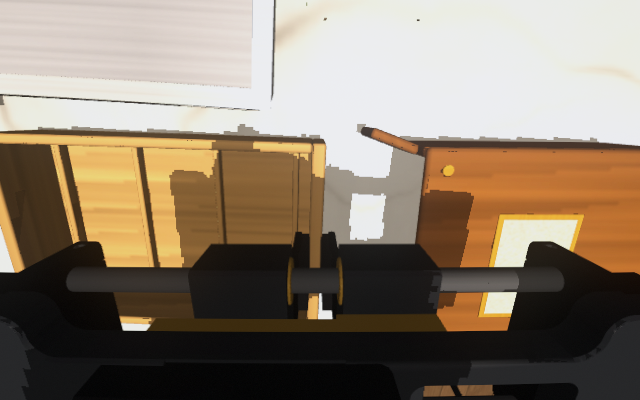

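```bash

python3 -m jog '[[[0.22,0,0,0,0],[0.22,0,0,0,0],[0.22,0,0,-0.4,0],[0.22,0,0,-1,0],[0.5,0,0,-1,-1],[0.5,0,0,-1,-1],[0.5,0,0,-1,-1],[0.5,0,0,-1,-1],[0.5,0,0,-0.4,-1],[0.5,0,0,0,-1]]]' 20
python3 -c "
from h import *
st();go((.5,.28,.24),-56)"
```

```text
time: 13.68
position: [0.457, -0.084, 0.2502]
tool_rot: [3.003, 0.922, 0.0]
ft_force: [0.3, 0.9, -0.1]
grip_width: 0.502
t 13.68 p [ 0.457  -0.084   0.2502] x [0.828 0.561 0.   ] y [ 0.561 -0.828  0.   ] z [ 0. -0. -1.] F [ 0.3  0.9 -0.1] g 0.502 q [-1.03 -0.28  0.99  1.84  0.23  1.46 -1.06]
turn first 0.03 then shift [ 5.98 -6.94  0.25] yaw now -55.9
```

```bash

python3 -m jog '[[[0.5,0.6,-0.7,0,0],[0.5,0.6,-0.7,0,0],[0.5,0.6,-0.7,0,0],[0.5,0.6,-0.7,0,0],[0.5,0.6,-0.7,0,0],[0.5,0.6,-0.7,0,0],[0.5,0.6,-0.7,0,0],[0.5,0.6,-0.7,0,0],[0.5,0.6,-0.7,0.25,0],[0.5,0.6,-0.65,0,0]]]'
python3 -m jog '[[[0.5,0,0,0,0],[0.5,0,0,0,0]]]'
python3 -c "
from h import *
st();c=shot('wrist','w5.png')"
```

```text
time: 14.92
position: [0.4995, 0.2814, 0.2378]
tool_rot: [3.003, 0.918, -0.006]
ft_force: [0.8, 0.1, -0.2]
grip_width: 0.501
time: 15.18
position: [0.5006, 0.2795, 0.2389]
tool_rot: [3.003, 0.916, -0.003]
ft_force: [0.2, -0.4, 0.0]
grip_width: 0.499
t 15.18 p [0.5006 0.2795 0.2389] x [ 0.83   0.558 -0.002] y [ 0.558 -0.83   0.001] z [-0.001 -0.002 -1.   ] F [ 0.2 -0.4  0. ] g 0.499 q [-1.24  0.17  0.78  1.61 -0.12  1.41 -1.43]
```

View pics/w5.png

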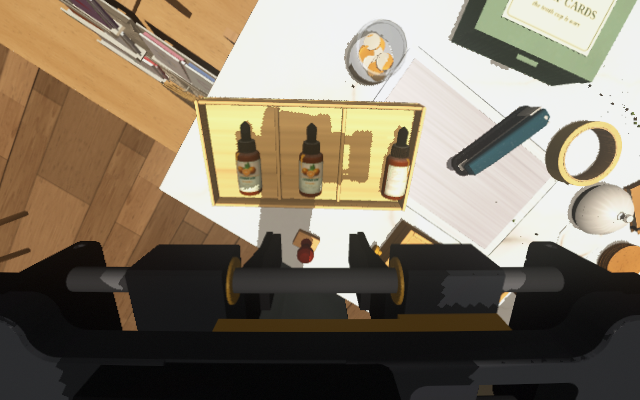

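```bash
cat > bott.py <<'E'
from h import *
def bottles(c,boxes):
    P=cloud(c); pts=np.concatenate([P[v0:v1,u0:u1].reshape(-1,3) for u0,u1,v0,v1 in boxes])
    A=np.c_[pts[:,:2],np.ones(len(pts))]; w=np.ones(len(pts),bool)
    for _ in range(30):
        k=np.linalg.lstsq(A[w],pts[w,2],rcond=None)[0]; r=pts[:,2]-A@k; w=(r<.002)&(r>-.006) if _>3 else r<np.percentile(r,60)
    g=np.hypot(k[0],k[1]); print('floor slope',np.arctan(g).round(3),'uphill yaw',np.degrees(np.arctan2(k[1],k[0])).round(1))
    for u0,u1,v0,v1 in boxes:
        q=P[v0:v1,u0:u1].reshape(-1,3); h=(q[:,2]-np.c_[q[:,:2],np.ones(len(q))]@k)*np.cos(np.arctan(g))
        b=q[(h>.008)&(h<.05)]
        body=b; m=b[:,:2].mean(0); a=np.linalg.svd(b[:,:2]-m,full_matrices=False)[2][0]; a*=np.sign(a[0])
        t=(b[:,:2]-m)@a; n=np.array([-a[1],a[0]]); s=(b[:,:2]-m)@n
        foot=np.percentile(t,1); bod=(t>foot+.01)&(t<foot+.06)
        mid=(np.percentile(s[bod],3)+np.percentile(s[bod],97))/2
        g35=m+a*(foot+.035)+n*mid
        print('n',len(b),'yaw %.1f'%np.degrees(np.arctan2(a[1],a[0])),'len %.3f wid %.3f'%(np.ptp(t),np.percentile(s[bod],97)-np.percentile(s[bod],3)),'grip',g35.round(4),'floor z %.4f'%(k@[*g35,1]),'top h',np.percentile(h[(h>.008)&(h<.05)],95).round(4))
E
python3 - <<'E'
from bott import *
c=shot('wrist')
bottles(c,[(226,272,118,203),(288,334,118,203),(350,412,118,198)])
E
```

```text
floor slope 0.208 uphill yaw 32.2
n 1571 yaw 30.4 len 0.119 wid 0.030 grip [0.4433 0.353 ] floor z 0.0150 top h 0.0329
n 1447 yaw 31.6 len 0.117 wid 0.031 grip [0.4907 0.281 ] floor z 0.0154 top h 0.033
n 1538 yaw 32.9 len 0.099 wid 0.034 grip [0.5709 0.1874] floor z 0.0192 top h 0.033
```

```bash

python3 - <<'E'
from bott import *
c=shot('wrist')
bottles(c,[(226,272,118,195),(288,334,118,195),(350,412,118,198)])
go((.506,.2885,.09),-58); 
E
```

```text
floor slope 0.208 uphill yaw 32.3
n 1413 yaw 33.9 len 0.100 wid 0.030 grip [0.4594 0.363 ] floor z 0.0190 top h 0.033
n 1328 yaw 32.6 len 0.099 wid 0.031 grip [0.5072 0.2914] floor z 0.0195 top h 0.033
n 1542 yaw 32.7 len 0.100 wid 0.034 grip [0.5711 0.1875] floor z 0.0192 top h 0.033
turn first 0.37 then shift [ 0.23 -0.13  3.75] yaw now -56.2
```

```bash

python3 -m jog '[[[0.5,0.28,-0.17,1,0.3],[0.5,0,0,1,0],[0.5,0,0,1,0],[0.5,0,0,0.9,0],[0.5,0,0,0.9,0],[0.5,0,0,0.5,0],[0.5,0,0,0,0]]]'
python3 -m jog '[[[0.3,0,0,0,0],[0.2,0,0,0,0],[0.2,0,0,0,0],[0.2,0,0,0,0],[0.2,0,0,-0.5,0],[0.2,0,0,-1,0],[0.2,0,0,-1,0],[0.2,0,0,-0.5,0]]]' 15
python3 -c "
from h import *
st();go((.449,.0145,.14),-86)"
```

```text
time: 16.2
position: [0.5057, 0.292, 0.0269]
tool_rot: [3.016, 0.877, -0.003]
ft_force: [-0.5, -0.8, 1.6]
grip_width: 0.501
time: 17.2
position: [0.5074, 0.2936, 0.1509]
tool_rot: [-3.014, -0.878, -0.006]
ft_force: [-1.0, -0.4, -0.4]
grip_width: 0.199
t 17.2 p [0.5074 0.2936 0.1509] x [0.844 0.537 0.004] y [ 0.537 -0.844 -0.001] z [ 0.003  0.003 -1.   ] F [-1.  -0.4 -0.4] g 0.199 q [-1.22  0.26  0.77  1.71 -0.19  1.24 -1.41]
turn first 5.69 then shift [-1.95  6.86  0.25] yaw now -57.5
```

```bash

python3 -c "
from h import *
c=shot('wrist','w6.png')"
```

```text
(no output)
```

View pics/w6.png

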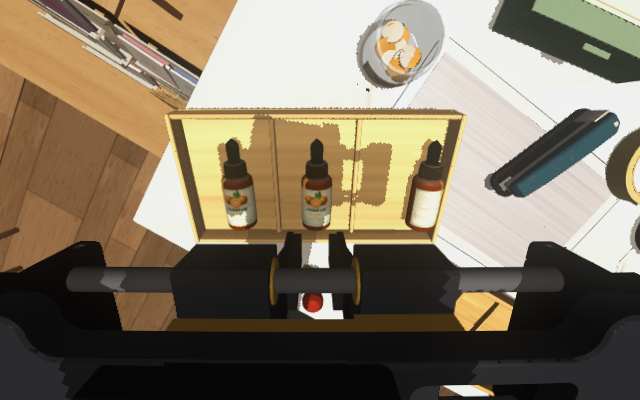

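```bash

python3 - <<'E'
from bott import *
c=shot('wrist')
bottles(c,[(215,265,130,229),(290,340,130,229),(368,444,130,226)])
p=c['T'][:3,:3].T@(np.array(get_state()['position'])-c['T'][:3,3]); print('tcp px',p[:2]/p[2]*276+[314.7,202.1])
P=cloud(c); 
for v in (140,150,160,175,190,205,220,228,234): print(v,P[v,316].round(4))
E
```

```text
floor slope 0.209 uphill yaw 32.3
n 2182 yaw 34.3 len 0.100 wid 0.030 grip [0.4602 0.363 ] floor z 0.0192 top h 0.0329
n 2102 yaw 32.1 len 0.100 wid 0.031 grip [0.5069 0.29  ] floor z 0.0193 top h 0.0331
n 2306 yaw 32.5 len 0.098 wid 0.034 grip [0.5735 0.1895] floor z 0.0198 top h 0.0329
tcp px [315.18857347 233.59228591]
140 [0.5577 0.3246 0.0333]
150 [0.5505 0.3201 0.0538]
160 [0.5415 0.3143 0.049 ]
175 [0.5288 0.3062 0.0528]
190 [0.516  0.2981 0.0562]
205 [0.5013 0.2887 0.0523]
220 [0.4854 0.2785 0.0471]
228 [0.4769 0.2731 0.0457]
234 [0.4611 0.2629 0.0184]
```

```bash

python3 -m jog '[[[0.5,0,0,0,0],[0.5,-0.04,0.06,0,0],[0.5,0,0,0,0],[0.5,0,0,0.4,0],[0.5,0,0,0.9,0],[0.5,0,0,0.9,0],[0.5,0,0,0.9,0],[0.5,0,0,0,0]]]'
python3 -m jog '[[[0.1,0,0,0,0],[0,0,0,0,0],[0,0,0,0,0],[0,0,0,0,0],[0,0,0,0,0]]]' 20
python3 -m jog '[[[0,0,0,-0.2,0],[0,0,0,-0.3,0]]]' 20
python3 -c "
from h import *
st()"
```

```text
time: 18.3
position: [0.5034, 0.2881, 0.02]
tool_rot: [3.013, 0.877, -0.011]
ft_force: [-0.1, 0.2, 0.6]
grip_width: 0.502
time: 18.92
position: [0.5071, 0.2906, 0.0247]
tool_rot: [-3.015, -0.878, -0.003]
ft_force: [-0.2, 0.3, 5.3]
grip_width: 0.285
time: 19.18
position: [0.5057, 0.2896, 0.0436]
tool_rot: [3.016, 0.878, -0.002]
ft_force: [0.1, -0.8, -1.2]
grip_width: 0.294
t 19.18 p [0.5057 0.2896 0.0436] x [ 0.844  0.537 -0.002] y [ 0.537 -0.844  0.   ] z [-0.001 -0.001 -1.   ] F [ 0.1 -0.8 -1.2] g 0.294 q [-1.18  0.38  0.73  1.82 -0.29  1.05 -1.34]
```

```bash

python3 -m jog '[[[0,0,0,-0.3,0],[0,0,0,-0.3,0],[0,0,0,0,0]]]' 20
python3 -c "
from h import *
st();c=shot('wrist');d=shot('scene')
a=cv2.resize(c['im'][90:290,200:440],None,fx=1.6,fy=1.6)
b=cv2.resize(d['im'][130:230,200:320],None,fx=3.2,fy=3.2,interpolation=cv2.INTER_CUBIC)
cv2.imwrite('pics/w7.png',np.hstack([a,b])[:,:,::-1])"
```

```text
time: 19.55
position: [0.5072, 0.2906, 0.0691]
tool_rot: [-3.015, -0.878, -0.004]
ft_force: [0.5, -0.7, -1.2]
grip_width: 0.287
t 19.55 p [0.5072 0.2906 0.0691] x [0.844 0.537 0.003] y [ 0.537 -0.844 -0.001] z [ 0.002  0.002 -1.   ] F [ 0.5 -0.7 -1.2] g 0.287 q [-1.19  0.34  0.74  1.8  -0.26  1.1  -1.36]
```

View pics/w7.png

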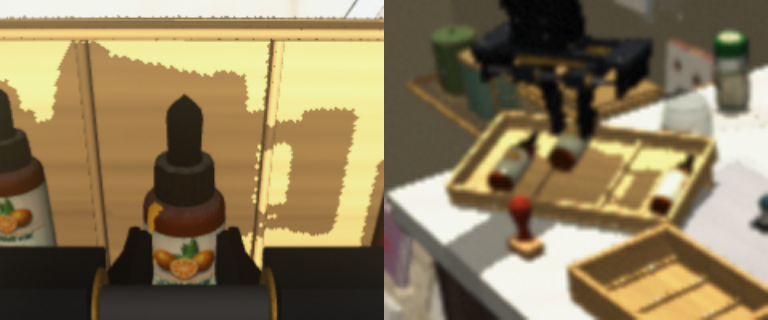

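```bash

python3 -m jog '[[[0,0,0,-0.8,1],[0,0,0,-0.8,1],[0,0,0,-0.8,1],[0,0,0,-0.8,1],[0,0,0,-0.2,1],[0,0,0,0,0.7]]]' 25
python3 -c "
from h import *
st();go((.44,.0145,.2),-86)"
```

```text
time: 20.4
position: [0.5065, 0.2902, 0.2041]
tool_rot: [-3.139, -0.105, -0.001]
ft_force: [0.1, -0.1, -0.8]
grip_width: 0.283
t 20.4 p [0.5065 0.2902 0.2041] x [0.998 0.067 0.001] y [ 0.067 -0.998 -0.001] z [ 0.001  0.001 -1.   ] F [ 0.1 -0.1 -0.8] g 0.283 q [-1.31  0.23  0.87  1.65 -0.18  1.35 -1.92]
turn first -0.03 then shift [-2.14  6.76  0.1 ] yaw now -86.2
```

```bash

python3 -m jog '[[[0,-0.2,0.6,0,0],[0,-0.24,0.78,0,0],[0,-0.24,0.78,0,0],[0,-0.24,0.78,0,0],[0,-0.24,0.78,0,0],[0,-0.24,0.78,0,0],[0,-0.24,0.78,0,0],[0,-0.24,0.78,0,0],[0,-0.24,0.7,0,0],[0,0,0,0,0]]]' 25
python3 -c "
from h import *
st();c=shot('wrist','w8.png')"
```

```text
time: 21.65
position: [0.4399, 0.0121, 0.2033]
tool_rot: [-3.139, -0.102, 0.001]
ft_force: [-0.7, 0.3, -1.1]
grip_width: 0.284
t 21.65 p [0.4399 0.0121 0.2033] x [ 0.998  0.065 -0.001] y [ 0.065 -0.998 -0.001] z [-0.001  0.001 -1.   ] F [-0.7  0.3 -1.1] g 0.284 q [-1.12 -0.28  0.89  1.96  0.22  1.37 -1.8 ]
```

View pics/w8.png

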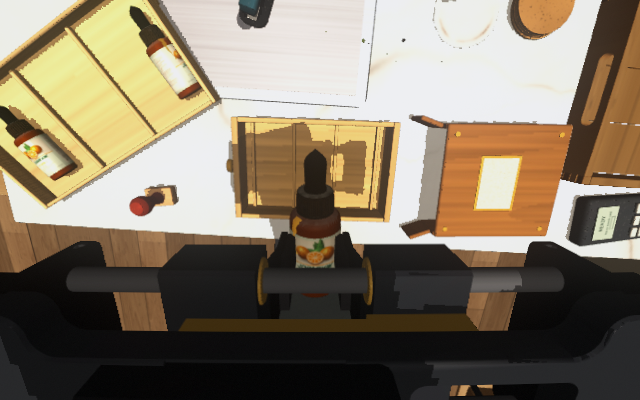

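```bash

python3 - <<'E'
from h import *
c=shot('wrist'); f=lambda a,b:np.degrees(np.arctan2(*(b-a)[1::-1]))
t=plane(c,[(234,117),(400,122),(393,222),(236,218)],.044); print(t.round(4)); print('sides',f(t[1],t[0]),f(t[2],t[3]),f(t[3],t[0]),f(t[2],t[1]),'C',t.mean(0).round(4))
r=plane(c,[(445,122.5),(439,236),(572,124),(561,238)],.054); print(r.round(4),'mouth',(r[0]+r[1])/2,f(r[2],r[0]),f(r[3],r[1]),f(r[1],r[0]))
# side-wall tops from depth
P=cloud(c); m=(abs(P[...,2]-.044)<.005)&(P[...,0]<.56)&(P[...,0]>.36)&(P[...,1]>-.13)&(P[...,1]<.13)
q=P[m][:,:2].astype(np.float32); print(len(q),cv2.minAreaRect(q))
m=(abs(P[...,2]-.054)<.004)&(P[...,0]<.6)&(P[...,0]>.36)&(P[...,1]<-.11)&(P[...,1]>-.35)
q=P[m][:,:2].astype(np.float32); print(len(q),cv2.minAreaRect(q))
E
```

```text
[[ 0.5148  0.115   0.044 ]
 [ 0.5223 -0.0824  0.044 ]
 [ 0.3956 -0.0927  0.044 ]
 [ 0.3873  0.1143  0.044 ]]
sides 92.18589815732477 92.30740477089408 0.31441522186700316 4.653777186346706 C [0.455  0.0135 0.044 ]
[[ 0.5254 -0.1319  0.054 ]
 [ 0.3838 -0.1527  0.054 ]
 [ 0.5354 -0.2838  0.054 ]
 [ 0.3913 -0.3176  0.054 ]] mouth [ 0.45461942 -0.14229629  0.054     ] 93.74821914876 92.61482681228739 8.344726537880963
2663 ((0.45048362016677856, -0.005398295819759369), (0.2476934790611267, 0.1581951230764389), 89.92733001708984)
13524 ((0.4909215569496155, -0.24402031302452087), (0.2051543891429901, 0.20763196051120758), 4.2265849113464355)
```

```bash

python3 -m jog '[[[0,-0.07,-0.03,0.5,0],[0,0,0,1,0],[0,0,0,1,0],[0,0,0,0.9,0],[0,0,0,0.6,0],[0,0,0,0.4,0],[0,0,0,0.2,0],[0,0,0,0,0]]]' 25
python3 -c "
from h import *
st()"
```

```text
time: 22.75
position: [0.4373, 0.0157, 0.0194]
tool_rot: [3.138, 0.11, -0.001]
ft_force: [-0.1, 0.7, -0.9]
grip_width: 0.283
t 22.75 p [0.4373 0.0157 0.0194] x [ 0.998  0.07  -0.001] y [ 0.07  -0.998  0.001] z [-0.001 -0.001 -1.   ] F [-0.1  0.7 -0.9] g 0.283 q [-1.17  0.07  1.12  2.19 -0.07  0.93 -1.51]
```

```bash

python3 -m jog '[[[0,0,0.04,0.05,0],[0,0,0,0.03,0],[0,0,0,0,0]]]' 25
python3 -m jog '[[[0.3,0,0,0,0],[0.36,0,0,0,0],[0.4,0,0,0,0],[0.42,0,0,0,0],[0.42,0,0,0,0],[0.42,0,0,-0.2,0],[0.42,0,0,-0.6,0],[0.42,0,0,-1,0],[0.5,0,0,-1,0],[0.5,0,0,-1,0]]]' 25
python3 -c "
from h import *
st();go((.505,.31,.2),-56);c=shot('wrist','w9.png')"
```

```text
time: 23.12
position: [0.4378, 0.0139, 0.0167]
tool_rot: [-3.139, -0.108, -0.001]
ft_force: [-0.3, -0.3, -1.5]
grip_width: 0.28
time: 24.38
position: [0.4378, 0.0137, 0.1705]
tool_rot: [-3.138, -0.108, -0.003]
ft_force: [0.7, 1.2, -0.2]
grip_width: 0.493
t 24.38 p [0.4378 0.0137 0.1705] x [0.998 0.069 0.002] y [ 0.069 -0.998 -0.002] z [ 0.002  0.002 -1.   ] F [ 0.7  1.2 -0.2] g 0.493 q [-1.15 -0.27  0.93  2.02  0.23  1.3  -1.8 ]
turn first -6.01 then shift [ 5.54 -5.2  -0.72] yaw now -86.1
```

View pics/w9.png

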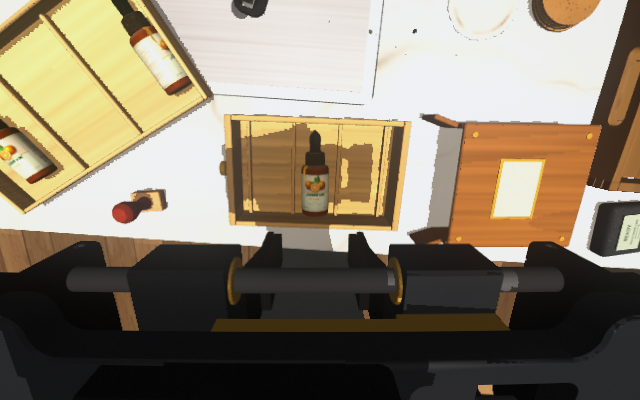

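```bash

python3 -m jog '[[[0.5,0.1,-0.4,-0.3,-1],[0.5,0.2,-0.6,-0.3,-1],[0.5,0.2,-0.6,-0.1,-1],[0.5,0.3,-0.6,0,-1],[0.5,0.3,-0.6,0,-1],[0.5,0.3,-0.6,0,-0.9],[0.5,0.6,-0.6,0,0],[0.5,0.6,-0.6,0,0],[0.5,0.6,-0.6,0,0],[0.5,0,0,0,0]]]' 25
python3 -c "
from h import *
st();go((.460,.363,.1),-56.5)
from bott import *"
```

```text
time: 25.68
position: [0.4704, 0.2628, 0.1964]
tool_rot: [3.005, 0.91, 0.001]
ft_force: [0.1, 0.2, -0.0]
grip_width: 0.499
t 25.68 p [0.4704 0.2628 0.1964] x [ 0.832  0.555 -0.   ] y [ 0.555 -0.832  0.002] z [ 0.001 -0.002 -1.   ] F [ 0.1  0.2 -0. ] g 0.499 q [-1.41  0.11  0.92  1.76 -0.08  1.32 -1.46]
turn first 0.04 then shift [ 1.17 -2.24  2.4 ] yaw now -56.3
```

```bash

python3 -m jog '[[[0.5,0.4,-0.74,0,0],[0.5,0.4,-0.75,0,0],[0.5,0.37,-0.75,0.3,0],[0.5,0,0,1,0],[0.5,0,0,1,0],[0.5,0,0,0.9,0],[0.5,0,0,0.6,0],[0.5,0,0,0.45,0],[0.5,0,0,0,0]]]' 25
python3 -m jog '[[[0.1,0,0,0,0],[0,0,0,0,0],[0,0,0,0,0],[0,0,0,0,0],[0,0,0,0,0]]]' 25
python3 -m jog '[[[0,0,0,-0.2,0],[0,0,0,-0.5,0],[0,0,0,-0.9,0],[0,0,0,-0.9,0],[0,0,0,-0.9,0],[0,0,0,-0.9,0],[0,0,0,-0.2,0]]]' 25
python3 -c "
from h import *
st();go((.434,.0695,.18),-86.2)
c=shot('wrist','w10.png')"
```

```text
time: 26.8
position: [0.4598, 0.3598, 0.0259]
tool_rot: [3.008, 0.903, -0.002]
ft_force: [0.3, 0.2, 0.2]
grip_width: 0.503
time: 27.42
position: [0.4608, 0.3616, 0.029]
tool_rot: [-3.006, -0.904, -0.001]
ft_force: [-3.4, -2.7, 12.5]
grip_width: 0.201
time: 28.3
position: [0.4619, 0.3614, 0.21]
tool_rot: [-3.006, -0.903, -0.007]
ft_force: [-0.3, -0.1, -1.0]
grip_width: 0.002
t 28.3 p [0.4619 0.3614 0.21  ] x [0.834 0.551 0.005] y [ 0.551 -0.834 -0.001] z [ 0.004  0.004 -1.   ] F [-0.3 -0.1 -1. ] g 0.002 q [-1.45  0.23  0.87  1.64 -0.18  1.35 -1.54]
turn first 5.93 then shift [-1.18  7.24  0.72] yaw now -56.6
```

```bash

python3 - <<'E'
from bott import *
c=shot('wrist'); P=cloud(c)
v,u=np.nonzero((P[...,2]>.0)&(np.hypot(P[...,0]-.47,P[...,1]-.368)<.05)); print(u.min(),u.max(),v.min(),v.max())
print([plane(c,[uv],.05).round(3).tolist() for uv in ((290,120),(340,120),(290,200),(340,200))])
cv2.imwrite('pics/w10.png',c['im'][:,:,::-1])
E
```

```text
75 521 135 399
[[[0.51, 0.43, 0.05]], [[0.543, 0.38, 0.05]], [[0.427, 0.377, 0.05]], [[0.462, 0.323, 0.05]]]
```

View pics/w10.png

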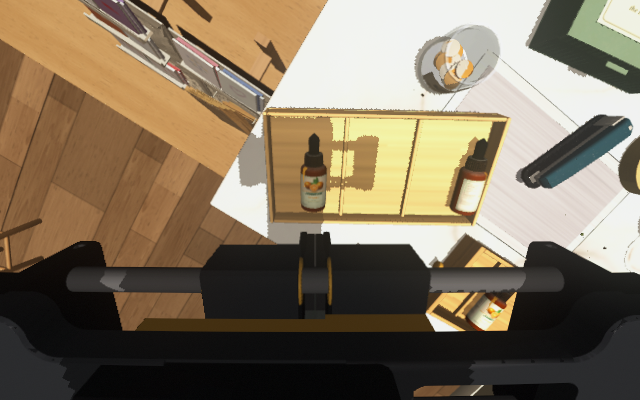

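```bash

python3 -m jog '[[[0.5,0,0,0,0],[0.5,0,0,0,0]]]' 
python3 - <<'E'
from bott import *
c=shot('wrist')
bottles(c,[(290,338,128,213),(448,492,135,216)])
go((.461,.362,.05),-56.3)
E
```

```text
time: 28.65
position: [0.4597, 0.3603, 0.2052]
tool_rot: [3.007, 0.904, -0.003]
ft_force: [-0.0, 0.1, 0.8]
grip_width: 0.156
floor slope 0.208 uphill yaw 32.5
n 1597 yaw 32.7 len 0.102 wid 0.031 grip [0.4578 0.3632] floor z 0.0189 top h 0.033
n 2069 yaw 32.1 len 0.112 wid 0.035 grip [0.5665 0.1847] floor z 0.0180 top h 0.033
turn first -0.05 then shift [ 0.06 -0.02  3.88] yaw now -56.5
```

```bash

python3 -m jog '[[[0.5,0.02,-0.06,0,0],[0.5,0,0,0.5,0],[0.5,0,0,1,0],[0.5,0,0,1,0],[0.5,0,0,1,0],[0.5,0,0,0.7,0],[0.5,0,0,0.2,0],[0.5,0,0,0,0],[0.5,0,0,0,0]]]' 25
python3 -m jog '[[[0.5,0,0,0.08,0],[0.5,0,0,0.08,0],[0.5,0,0,0,0]]]' 
python3 -c "
from h import *
st()"
```

```text
time: 29.82
position: [0.4605, 0.3638, 0.0316]
tool_rot: [-3.008, -0.904, -0.003]
ft_force: [0.1, 0.5, 0.2]
grip_width: 0.501
time: 30.2
position: [0.4595, 0.3632, 0.0239]
tool_rot: [-3.008, -0.905, 0.0]
ft_force: [-0.6, 0.4, 0.4]
grip_width: 0.496
t 30.2 p [0.4595 0.3632 0.0239] x [ 0.834  0.552 -0.   ] y [ 0.552 -0.834 -0.   ] z [-0. -0. -1.] F [-0.6  0.4  0.4] g 0.496 q [-1.37  0.43  0.79  1.83 -0.35  1.03 -1.42]
```

```bash

python3 -m jog '[[[0.5,0,0,0.1,0],[0.5,0,0,0.1,0],[0.5,0,0,0,0]]]'
python3 -m jog '[[[0.1,0,0,0,0],[0,0,0,0,0],[0,0,0,0,0],[0,0,0,0,0],[0,0,0,0,0]]]' 20
```

```text
time: 30.58
position: [0.4593, 0.3629, 0.0156]
tool_rot: [3.008, 0.904, -0.001]
ft_force: [0.5, 0.3, -0.1]
grip_width: 0.498
time: 31.2
position: [0.4598, 0.3633, 0.0162]
tool_rot: [-3.008, -0.904, -0.0]
ft_force: [0.5, -0.1, 0.0]
grip_width: 0.36
```

```bash

python3 -m jog '[[[0,0,0,-0.2,0],[0,0,0,-0.5,0],[0,0,0,-0.9,0],[0,0,0,-0.9,1],[0,0,0,-0.9,1],[0,0,0,-0.9,1],[0,0,0,-0.2,1],[0,0,0,0,1],[0,0,0,0,0.9]]]' 25
python3 -c "
from h import *
st();go((.434,.0695,.15),-86.2)"
```

```text
time: 32.33
position: [0.46, 0.3632, 0.1978]
tool_rot: [-3.138, -0.104, -0.002]
ft_force: [0.4, 0.4, -1.2]
grip_width: 0.359
t 32.33 p [0.46   0.3632 0.1978] x [0.998 0.066 0.001] y [ 0.066 -0.998 -0.002] z [ 0.001  0.002 -1.   ] F [ 0.4  0.4 -1.2] g 0.359 q [-1.53  0.27  0.97  1.65 -0.23  1.34 -2.03]
turn first -0.00 then shift [-1.14  7.28  1.18] yaw now -86.2
```

```bash

python3 -m jog '[[[0,-0.1,0.6,0,0],[0,-0.13,0.8,0,0],[0,-0.13,0.8,0,0],[0,-0.13,0.8,0,0],[0,-0.13,0.8,0,0],[0,-0.13,0.8,0,0],[0,-0.13,0.8,0,0],[0,-0.13,0.8,0,0],[0,-0.13,0.8,0,0],[0,0,0.28,0,0]]]' 25
python3 -m jog '[[[0,0,0,0.4,0],[0,0,0,0.8,0],[0,0,0,0.8,0],[0,0,0,0.8,0],[0,0,0,0.8,0],[0,0,0,0.6,0],[0,0,0,0,0]]]' 25
python3 -c "
from h import *
st();go((.434,.0695,.012),-86.2)"
```

```text
time: 33.58
position: [0.4347, 0.0673, 0.1969]
tool_rot: [-3.138, -0.102, -0.001]
ft_force: [-0.0, 0.3, -1.2]
grip_width: 0.357
time: 34.45
position: [0.4325, 0.0693, 0.0263]
tool_rot: [3.135, 0.11, -0.005]
ft_force: [1.0, -0.8, 0.3]
grip_width: 0.358
t 34.45 p [0.4325 0.0693 0.0263] x [ 0.998  0.07  -0.003] y [ 0.07  -0.998  0.005] z [-0.003 -0.005 -1.   ] F [ 1.  -0.8  0.3] g 0.358 q [-1.33  0.05  1.15  2.18 -0.05  0.95 -1.65]
turn first 0.05 then shift [ 0.04 -0.    0.36] yaw now -86.0
```

```bash

python3 -m jog '[[[0,0,0,0.2,0],[0,0,0,0.16,0],[0,0,0,0,0]]]' 25
python3 -m jog '[[[0.38,0,0,0,0],[0.42,0,0,0,0],[0.45,0,0,0,0],[0.46,0,0,0,0],[0.46,0,0,-0.2,0],[0.46,0,0,-0.6,0],[0.46,0,0,-1,0],[0.5,0,0,-1,0],[0.5,0,0,-1,0],[0.5,0,0,-0.5,0]]]' 25
python3 -c "
from h import *
st();c=shot('wrist','w11.png');go((.53,.18,.2),-57)
q=c['im']; print(q.shape)"
```

```text
time: 34.83
position: [0.4342, 0.0696, 0.0136]
tool_rot: [-3.14, -0.109, 0.0]
ft_force: [-0.3, -0.2, -0.9]
grip_width: 0.354
time: 36.08
position: [0.4355, 0.0697, 0.1885]
tool_rot: [-3.137, -0.108, -0.006]
ft_force: [-0.1, 0.5, 0.6]
grip_width: 0.5
t 36.08 p [0.4355 0.0697 0.1885] x [0.998 0.069 0.004] y [ 0.069 -0.998 -0.003] z [ 0.004  0.003 -1.   ] F [-0.1  0.5  0.6] g 0.5 q [-1.26 -0.28  0.91  1.98  0.22  1.33 -1.93]
turn first -5.81 then shift [ 3.46 -1.03 -0.23] yaw now -86.1
(400, 640, 3)
```

View pics/w11.png

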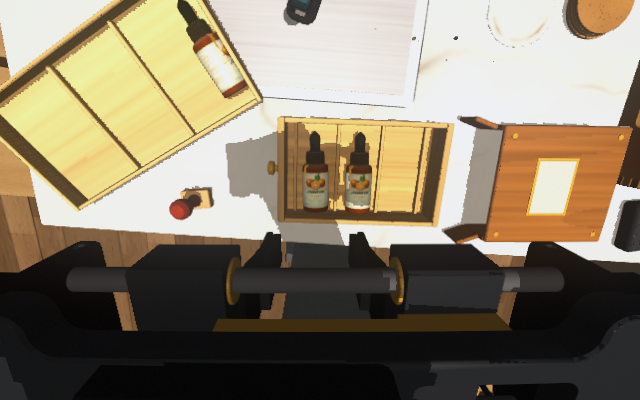

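```bash

python3 -m jog '[[[0,0.2,0,-0.2,-1],[0,0.3,-0.1,0,-1],[0,0.4,-0.1,0,-1],[0,0.5,-0.2,0,-1],[0,0.5,-0.2,0,-1],[0,0.5,-0.2,0,-0.8],[0,0.5,-0.2,0,0],[0,0.5,-0.2,0,0],[0,0.3,-0.1,0,0],[0,0,0,0,0]]]' 10
cat > prof.py <<'E'
from bott import *
c=shot('wrist'); P=cloud(c).reshape(-1,3)
yaw=np.radians(32.4); a=np.array([np.cos(yaw),np.sin(yaw)]); n=np.array([-a[1],a[0]])
o=np.array([.5685,.187]); t=(P[:,:2]-o)@a; s=(P[:,:2]-o)@n
for lo,hi in ((-.02,-.01),(.0,.01),(.015,.025)):
    print([(int(1000*k),int(1000*np.median(P[m,2]))) for k in np.arange(-.045,.075,.004) if (m:=(t>lo)&(t<hi)&(abs(s-k)<.002)&(P[:,2]>-.01)&(P[:,2]<.09)).sum()>3])
m=(abs(s)<.01)&(P[:,2]<.09)&(P[:,2]>-.01); print([(int(1000*k),int(1000*np.median(P[j,2]))) for k in np.arange(-.08,.09,.005) if (j:=m&(abs(t-k)<.0025)).sum()>3])
st(); go((*o,.1),-57.6)
E
python3 prof.py
```

```text
time: 37.38
position: [0.5458, 0.1749, 0.1935]
tool_rot: [3.011, 0.891, -0.001]
ft_force: [-0.7, -0.0, -0.4]
grip_width: 0.002
[(-45, 0), (-40, 0), (-36, 0), (-32, 0), (-28, 0), (-24, 0), (-20, 40), (-16, 40), (-12, 43), (-8, 46), (-4, 48), (0, 49), (3, 48), (7, 47), (11, 44), (15, 39), (19, 15), (23, 15), (27, 15), (31, 15), (35, 15), (39, 15), (43, 15), (47, 15), (51, 15), (55, 15), (59, 15), (63, 15), (67, 15), (71, 15)]
[(-45, 0), (-40, 0), (-36, 0), (-32, 0), (-28, -1), (-24, 0), (-20, 44), (-16, 44), (-12, 46), (-8, 50), (-4, 52), (0, 53), (3, 53), (7, 52), (11, 49), (15, 44), (19, 19), (23, 19), (27, 19), (31, 19), (35, 19), (39, 19), (43, 19), (47, 19), (51, 19), (55, 19), (59, 19), (63, 19), (67, 19), (71, 19)]
[(-45, 0), (-40, 0), (-36, 0), (-32, 0), (-28, 0), (-24, 0), (-20, 48), (-16, 48), (-12, 47), (-8, 51), (-4, 53), (0, 54), (3, 54), (7, 53), (11, 50), (15, 45), (19, 22), (23, 22), (27, 23), (31, 23), (35, 22), (39, 23), (43, 22), (47, 22), (51, 22), (55, 22), (59, 22), (63, 22), (67, 22), (71, 23)]
[(-80, 0), (-75, 0), (-69, 0), (-64, 0), (-54, 31), (-49, 19), (-44, 8), (-34, 43), (-29, 44), (-24, 46), (-19, 47), (-14, 48), (-9, 49), (-4, 50), (0, 51), (5, 52), (10, 53), (15, 53), (20, 53), (25, 50), (30, 51), (35, 53), (40, 49), (45, 48), (50, 50), (55, 51), (60, 49), (65, 32), (70, 33), (75, 34), (80, 35), (85, 37)]
t 37.42 p [0.5456 0.1741 0.1936] x [ 0.839  0.543 -0.001] y [ 0.543 -0.839  0.001] z [-0.    -0.001 -1.   ] F [ 0.4 -0.7  1. ] g 0.004 q [-1.3   0.28  1.13  1.69 -0.26  1.34 -1.13]
turn first 0.10 then shift [0.66 0.03 2.34] yaw now -57.1
```

```bash

python3 -m jog '[[[0.4,0.3,-0.01,0,0.1],[0.4,0.36,0,0,0],[0.4,0,0,0.8,0],[0.4,0,0,1,0],[0.4,0,0,1,0],[0.4,0,0,0.8,0],[0.4,0,0,0.3,0],[0.4,0,0,0.1,0],[0.4,0,0,0,0],[0.4,0,0,0,0]]]' 10
python3 -c "
from h import *
st();go((.5677,.1883,.027),-57.6)"
```

```text
time: 38.67
position: [0.5687, 0.1899, 0.0349]
tool_rot: [-3.016, -0.878, -0.003]
ft_force: [-0.1, -0.9, 0.8]
grip_width: 0.397
t 38.67 p [0.5687 0.1899 0.0349] x [0.844 0.537 0.002] y [ 0.537 -0.844  0.   ] z [ 0.002  0.001 -1.   ] F [-0.1 -0.9  0.8] g 0.397 q [-1.14  0.51  0.98  1.79 -0.48  1.09 -1.  ]
turn first 0.01 then shift [-0.04  0.02  0.2 ] yaw now -57.5
```

```bash

python3 -m jog '[[[0.4,0,0,0.1,0],[0.4,0,0,0.1,0],[0.4,0,0,0,0]]]' 10
python3 -m jog '[[[0.3,0,0,0,0],[0.2,0,0,0,0],[0.2,0,0,0,0]]]' 8
python3 -m jog '[[[0.22,0,-0.1,0,0],[0.22,0,-0.1,0,0],[0.22,0,-0.2,0,0],[0.22,0,-0.2,0,0],[0.22,0,-0.1,0,0],[0.22,0,0,0,0]]]' 8
```

```text
time: 39.05
position: [0.5681, 0.1898, 0.0262]
tool_rot: [-3.016, -0.878, -0.001]
ft_force: [-1.5, 0.3, 4.3]
grip_width: 0.397
time: 39.42
position: [0.5688, 0.1884, 0.0262]
tool_rot: [3.015, 0.876, 0.002]
ft_force: [1.9, -2.9, 4.6]
grip_width: 0.277
time: 40.17
position: [0.5526, 0.2131, 0.026]
tool_rot: [3.016, 0.879, -0.0]
ft_force: [0.6, -3.2, 7.5]
grip_width: 0.279
```

```bash

python3 -m jog '[[[0.45,0,0,0,0],[0.45,0,0,0,0],[0.45,0,0,-0.2,0],[0.5,0,0,-0.8,0],[0.5,0,0,-1,0],[0.5,0,0,-1,0],[0.5,0,0,-1,0],[0.5,0,0,-0.2,0],[0.5,0,0,0,0]]]' 10
python3 prof.py
```

```text
time: 41.3
position: [0.5524, 0.2136, 0.1936]
tool_rot: [-3.015, -0.879, -0.0]
ft_force: [-0.3, -0.2, 0.2]
grip_width: 0.502
[(-45, 0), (-40, 0), (-36, 0), (-32, 0), (-28, 0), (-20, 40), (-16, 37), (-12, 16), (-8, 15), (-4, 15), (0, 15), (3, 15), (7, 15), (11, 15), (15, 39), (19, 45), (23, 47), (27, 48), (31, 49), (35, 48), (39, 46), (43, 43), (47, 15), (51, 15), (55, 15), (59, 15), (63, 14), (67, 15), (71, 15)]
[(-45, 0), (-40, 0), (-36, 0), (-32, 0), (-28, 0), (-20, 44), (-16, 42), (-12, 19), (-8, 19), (-4, 19), (0, 19), (3, 19), (7, 19), (11, 19), (15, 44), (19, 49), (23, 51), (27, 52), (31, 52), (35, 52), (39, 50), (43, 46), (47, 29), (51, 19), (55, 20), (59, 19), (63, 19), (67, 19), (71, 19)]
[(-45, 0), (-40, 0), (-36, -1), (-32, 0), (-28, 0), (-20, 47), (-16, 44), (-12, 23), (-8, 23), (-4, 23), (0, 22), (3, 22), (7, 22), (11, 22), (15, 43), (19, 50), (23, 52), (27, 54), (31, 54), (35, 53), (39, 51), (43, 46), (47, 23), (51, 23), (55, 22), (59, 22), (63, 22), (67, 22), (71, 22)]
[(-80, 0), (-75, 0), (-69, 0), (-54, 31), (-49, 20), (-44, 8), (-39, 10), (-34, 11), (-29, 12), (-24, 13), (-19, 14), (-14, 15), (-9, 16), (-4, 17), (0, 18), (5, 19), (10, 20), (15, 22), (20, 22), (25, 24), (30, 25), (35, 25), (40, 27), (45, 27), (50, 29), (55, 30), (60, 31), (65, 32), (70, 33), (75, 34), (80, 35), (85, 60)]
t 41.35 p [0.5519 0.2134 0.1927] x [ 0.843  0.537 -0.001] y [ 0.537 -0.843 -0.001] z [-0.002 -0.    -1.   ] F [-1.2 -0.3 -0.3] g 0.499 q [-1.31  0.34  1.1   1.64 -0.31  1.35 -1.16]
turn first 0.02 then shift [-0.    0.78  2.32] yaw now -57.5
```

```bash

python3 -m jog '[[[0.5,0,0.03,0.5,0],[0.5,0,0,1,0],[0.5,0,0,1,0],[0.5,0,0,1,0],[0.5,0,0,0.5,0],[0.5,0,0,0.3,0],[0.5,0,0,0.12,0],[0.5,0,0,0,0]]]' 20
python3 -m jog '[[[0.1,0,0,0,0],[0,0,0,0,0],[0,0,0,0,0],[0,0,0,0,0],[0,0,0,0,0]]]' 20
python3 -m jog '[[[0,0,0,-0.2,0],[0,0,0,-0.5,0],[0,0,0,-0.9,0],[0,0,0,-0.9,1],[0,0,0,-0.9,1],[0,0,0,-0.9,1],[0,0,0,-0.2,1],[0,0,0,0,1],[0,0,0,0,0.7]]]' 25
python3 -c "
from h import *
st();go((.440,-.042,.19),-86.2)"
```

```text
time: 42.35
position: [0.5541, 0.2123, 0.0175]
tool_rot: [-3.016, -0.878, -0.002]
ft_force: [0.5, 0.1, 0.5]
grip_width: 0.5
time: 42.98
position: [0.554, 0.2125, 0.0176]
tool_rot: [-3.016, -0.878, -0.002]
ft_force: [-1.8, -0.1, 5.6]
grip_width: 0.354
time: 44.1
position: [0.5535, 0.2119, 0.1981]
tool_rot: [-3.139, -0.105, -0.001]
ft_force: [0.3, -1.0, -0.8]
grip_width: 0.352
t 44.1 p [0.5535 0.2119 0.1981] x [0.998 0.067 0.001] y [ 0.067 -0.998 -0.001] z [ 0.001  0.001 -1.   ] F [ 0.3 -1.  -0.8] g 0.352 q [-1.35  0.37  1.18  1.64 -0.35  1.37 -1.62]
turn first 0.00 then shift [-3.25  6.14  0.2 ] yaw now -86.2
```

```bash

python3 -m jog '[[[0,-0.3,0.5,0,0],[0,-0.4,0.7,0,0],[0,-0.4,0.7,0,0],[0,-0.4,0.7,0,0],[0,-0.4,0.7,0,0],[0,-0.4,0.7,0,0],[0,-0.4,0.7,0,0],[0,-0.35,0.7,0,0],[0,-0.2,0.7,0,0],[0,0,0.04,0,0]]]' 25
cat > rim.py <<'E'
from h import *
c=shot('wrist','rim.png'); P=cloud(c); st()
R0=P.reshape(-1,3); im=c['im'].reshape(-1,3)
a=np.array([-.066,.998]); n=np.array([-a[1],a[0]]); o=np.array([.453,.0135])
q=R0[(R0[:,0]>.34)&(R0[:,0]<.62)&(R0[:,1]>-.15)&(R0[:,1]<.16)]
u=(q[:,:2]-o)@a*1000; v=(q[:,:2]-o)@n*1000; z=q[:,2]*1000
for nm,A,B,b in (('along',u,v,(-58,-35)),('across',v,u,(20,36))):
    m=(B>b[0])&(B<b[1])
    print(nm,[(k,int(np.median(z[j]))) for k in range(-120,130,4) if (j:=m&(abs(A-k)<2)).sum()>3])
E
python3 rim.py
```

```text
time: 45.35
position: [0.4404, -0.0451, 0.1973]
tool_rot: [-3.139, -0.099, -0.001]
ft_force: [-1.1, 0.2, -0.3]
grip_width: 0.353
t 45.4 p [ 0.4407 -0.0435  0.1973] x [0.998 0.065 0.001] y [ 0.065 -0.998 -0.002] z [ 0.001  0.002 -1.   ] F [ 0.3  0.1 -1.5] g 0.353 q [-1.04 -0.29  0.93  1.97  0.24  1.36 -1.69]
along [(-120, 0), (-116, -1), (-112, 0), (-108, 0), (-100, 42), (-96, 41), (-92, 3), (-88, 3), (-84, 11), (-80, 3), (-76, 3), (-72, 3), (-68, 3), (-64, 41), (-60, 230), (-56, 231), (-52, 228), (-48, 3), (-44, 3), (-40, 3), (-36, 3), (-32, 3), (-28, 11), (-24, 2), (-20, 3), (-16, 2), (-12, 3), (-8, 2), (-4, 3), (0, 22), (4, 23), (8, 3), (12, 3), (16, 3), (20, 2), (24, 3), (28, 10), (32, 2), (36, 3), (40, 3), (44, 2), (48, 3), (52, 3), (56, 21), (60, 23), (64, 3), (68, 2), (72, 3), (76, 3), (80, 6), (84, 10), (88, 3), (92, 20), (96, 42), (100, 42), (124, -1), (128, 0)]
across [(-120, 0), (-116, -1), (-112, 0), (-108, 0), (-104, 0), (-100, 0), (-96, -1), (-92, 0), (-88, -1), (-84, -1), (-80, -1), (-76, -1), (-72, -1), (-68, 0), (-64, 42), (-60, 41), (-56, 3), (-52, 3), (-48, 3), (-44, 3), (-40, 3), (-36, 3), (-32, 3), (-28, 3), (-24, 3), (-20, 308), (-16, 304), (-12, 305), (-8, 305), (-4, 302), (0, 300), (4, 298), (8, 294), (12, 292), (16, 289), (20, 6), (24, 3), (28, 5), (32, 4), (36, 3), (40, 3), (44, 4), (48, 4), (52, 3), (56, 25), (60, 43), (80, 0), (84, -1), (88, 0), (92, -1), (96, 0), (100, 0), (104, 0), (108, 0), (112, -2)]
```

```bash

python3 -m jog '[[[0,0,-0.03,0.6,0],[0,0,0,1,0],[0,0,0,1,0],[0,0,0,0.8,0],[0,0,0,0.5,0],[0,0,0,0.4,0],[0,0,0,0.2,0],[0,0,0,0.08,0],[0,0,0,0,0]]]' 25
python3 -m jog '[[[0.38,0,0,0,0],[0.42,0,0,0,0],[0.45,0,0,0,0],[0.46,0,0,0,0],[0.46,0,0,-0.2,0],[0.46,0,0,-0.6,0],[0.46,0,0,-1,0],[0.5,0,0,-1,0],[0.5,0,0,-1,0],[0.5,0,0,-0.8,0]]]' 25
python3 rim.py
```

```text
time: 46.52
position: [0.441, -0.0404, 0.014]
tool_rot: [-3.14, -0.109, -0.001]
ft_force: [0.2, -0.1, -1.2]
grip_width: 0.355
time: 47.78
position: [0.4411, -0.0409, 0.2001]
tool_rot: [-3.138, -0.108, -0.004]
ft_force: [-0.0, -0.4, -0.1]
grip_width: 0.502
t 47.83 p [ 0.4434 -0.0406  0.2034] x [0.998 0.069 0.008] y [ 0.069 -0.998 -0.002] z [ 0.008  0.003 -1.   ] F [ 1.8 -0.1  3. ] g 0.497 q [-1.01 -0.28  0.9   1.96  0.22  1.36 -1.68]
along [(-120, 0), (-116, -1), (-112, 0), (-108, -1), (-104, 42), (-100, 43), (-96, 41), (-92, 3), (-88, 3), (-84, 10), (-80, 3), (-76, 2), (-72, 3), (-68, 3), (-64, 3), (-60, 3), (-56, 22), (-52, 24), (-48, 21), (-44, 3), (-40, 3), (-36, 3), (-32, 2), (-28, 10), (-24, 3), (-20, 3), (-16, 3), (-12, 3), (-8, 2), (-4, 3), (0, 22), (4, 24), (8, 3), (12, 3), (16, 3), (20, 3), (24, 3), (28, 10), (32, 2), (36, 3), (40, 3), (44, 3), (48, 3), (52, 3), (56, 20), (60, 23), (64, 3), (68, 3), (72, 3), (76, 3), (80, 7), (84, 11), (88, 3), (92, 20), (96, 42), (100, 42), (120, 0), (124, -1), (128, -1)]
across [(-120, 0), (-116, 0), (-112, -1), (-108, 0), (-104, -1), (-100, 0), (-96, 0), (-92, 0), (-88, -1), (-84, 0), (-80, -1), (-76, -1), (-72, -1), (-68, 0), (-64, 42), (-60, 42), (-56, 3), (-52, 4), (-48, 3), (-44, 3), (-40, 4), (-36, 3), (-32, 3), (-28, 3), (-24, 3), (-20, 312), (-16, 306), (-12, 307), (-8, 308), (-4, 307), (0, 305), (4, 303), (8, 297), (12, 294), (16, 292), (20, 3), (24, 3), (28, 3), (32, 3), (36, 4), (40, 3), (44, 4), (48, 4), (52, 3), (56, 25), (60, 42), (80, 0), (84, 0), (88, -1), (92, -1), (96, -1), (100, 0), (104, 0), (108, 0)]
```

View pics/rim.png

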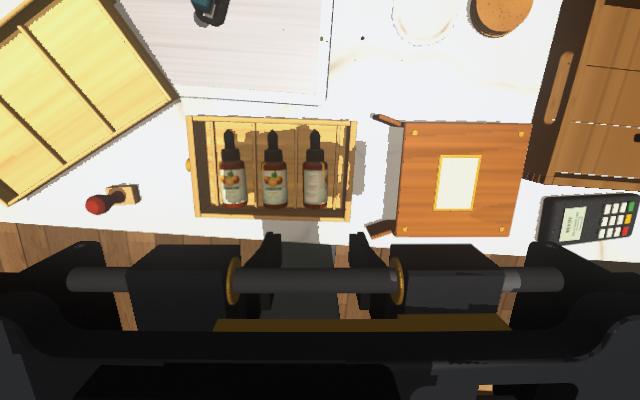

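```bash

cat > fit.py <<'E'
from h import *
def comp(P,z,tol,xr,yr,seed=None):
    m=((abs(P[...,2]-z)<tol)&(P[...,0]>xr[0])&(P[...,0]<xr[1])&(P[...,1]>yr[0])&(P[...,1]<yr[1])).astype(np.uint8)
    k,l,s,_=cv2.connectedComponentsWithStats(m); return l==1+s[1:,4].argmax()
def edges(P,m,o,name):
    a=np.array([-.066,.998]); n=np.array([.998,.066]); q=P[m][:,:2]-o
    u=q@a*1000; v=q@n*1000; out=[]
    for A,B,tag in ((u,v,'x'),(v,u,'y')):   # extreme of B as a function of A
        lo,hi=np.percentile(A,[8,92]); g=np.linspace(lo,hi,25)
        L=[(x,B[j].min(),B[j].max()) for x in g if (j:=abs(A-x)<1.5).sum()>2]
        L=np.array(L)
        for c in (1,2):
            f=np.polyfit(L[:,0],L[:,c],1); r=L[:,c]-np.polyval(f,L[:,0]); k=abs(r)<3
            f=np.polyfit(L[k,0],L[k,c],1) if k.sum()>5 else f
            out.append((round(float(np.polyval(f,0)),1),round(float(np.degrees(np.arctan(f[0]))),2)))
    print(name,'v-lo,v-hi (at u=0, slope deg), u-lo,u-hi:',out)
c=shot('wrist'); P=cloud(c); o=np.array([.454,-.141])
edges(P,comp(P,.054,.004,(.36,.56),(-.32,-.12)),o,'roof')
edges(P,comp(P,.043,.004,(.36,.56),(-.11,.15)),o,'tray')
E
python3 fit.py
```

```text
roof v-lo,v-hi (at u=0, slope deg), u-lo,u-hi: [(-72.6, -0.63), (70.3, 0.08), (-152.4, 0.11), (-2.4, 0.02)]
tray v-lo,v-hi (at u=0, slope deg), u-lo,u-hi: [(-57.5, 1.74), (68.6, 2.0), (54.3, -1.98), (256.4, -1.41)]
```

```bash

python3 -c "
from h import *
go((.479,.1115,.2),-88)"
python3 -m jog '[[[0.2,0.1,-0.4,0,0.4],[0.2,0.2,-0.7,0,0],[0.2,0.2,-0.8,0,0],[0.2,0.2,-0.8,0,0],[0.2,0.2,-0.8,0,0],[0.2,0.15,-0.4,0,0],[0.2,0,0,0,0],[0.2,0,0,0,0]]]' 20
python3 -c "
from h import *
st();go((.479,.1115,.018),-88)"
```

```text
turn first 0.38 then shift [ 1.03 -3.78  0.05] yaw now -86.1
time: 48.88
position: [0.4766, 0.1154, 0.1975]
tool_rot: [3.141, 0.051, -0.001]
ft_force: [-0.4, -0.2, 0.5]
grip_width: 0.196
t 48.88 p [0.4766 0.1154 0.1975] x [ 0.999  0.033 -0.   ] y [ 0.033 -0.999  0.001] z [-0.    -0.001 -1.   ] F [-0.4 -0.2  0.5] g 0.196 q [-1.13 -0.06  0.82  1.87  0.04  1.32 -1.86]
turn first -0.02 then shift [0.06 0.1  4.49] yaw now -88.1
```

```bash

python3 - <<'E'
from h import *
c=shot('wrist'); P=cloud(c).reshape(-1,3)
for x0,x1 in ((.44,.46),(.46,.48),(.48,.5),(.5,.515)):
    m=(P[:,0]>x0)&(P[:,0]<x1)&(P[:,1]>.08)&(P[:,1]<.14)&(abs(P[:,2]-.043)<.005); print(x0,m.sum(),np.percentile(P[m,1],[3,50,97]).round(4) if m.sum()>5 else '')
E
```

```text
0.44 93 [0.1088 0.1125 0.1168]
0.46 106 [0.1096 0.1136 0.1174]
0.48 111 [0.1103 0.1141 0.1181]
0.5 197 [0.0822 0.1077 0.1184]
```

```bash

python3 -m jog '[[[0.2,0.06,0.04,0.5,0],[0.2,0,0,1,0],[0.2,0,0,1,0],[0.2,0,0,1,0],[0.2,0,0,0.6,0],[0.2,0,0,0.4,0],[0.2,0,0,0,0]]]' 20
python3 -m jog '[[[0,0,0,0,0],[0,0,0,0,0],[0,0,0,0,0],[0,0,0,0,0]]]' 50
python3 -c "
from h import *
st()"
```

```text
time: 49.8
position: [0.4786, 0.1145, 0.0172]
tool_rot: [3.14, 0.052, -0.002]
ft_force: [-0.3, 0.2, 1.3]
grip_width: 0.2
time: 50.3
position: [0.48, 0.1147, 0.0187]
tool_rot: [-3.141, -0.053, -0.002]
ft_force: [-1.0, -3.1, 5.8]
grip_width: 0.077
t 50.3 p [0.48   0.1147 0.0187] x [0.999 0.034 0.001] y [ 0.034 -0.999 -0.   ] z [ 0.001  0.    -1.   ] F [-1.  -3.1  5.8] g 0.077 q [-1.06  0.22  0.84  2.06 -0.2   0.95 -1.65]
```

```bash

python3 -m jog '[[[0,-0.1,0,0,-0.2],[0,-0.1,0.1,0,-0.18],[0,-0.1,0.1,0,0],[0,-0.1,0.1,0,0],[0,0,0,0,0]]]' 50
python3 -c "
from h import *
st()"; python3 fit.py
```

```text
time: 50.92
position: [0.4648, 0.1045, 0.0187]
tool_rot: [-3.136, -0.109, -0.004]
ft_force: [1.0, 4.1, 7.1]
grip_width: 0.076
t 50.92 p [0.4648 0.1045 0.0187] x [0.998 0.069 0.003] y [ 0.069 -0.998 -0.003] z [ 0.002  0.003 -1.   ] F [1.  4.1 7.1] g 0.076 q [-1.06  0.17  0.85  2.1  -0.16  0.93 -1.63]Traceback (most recent call last):
  File "fit.py", line 18, in <module>
    edges(P,comp(P,.054,.004,(.36,.56),(-.32,-.12)),o,'roof')
            ~~~~^^^^^^^^^^^^^^^^^^^^^^^^^^^^^^^^^^^
  File "fit.py", line 4, in comp
    k,l,s,_=cv2.connectedComponentsWithStats(m); return l==1+s[1:,4].argmax()
                                                             ~~~~~~~~~~~~~~^^
ValueError: attempt to get argmax of an empty sequence
```

```bash

python3 -m jog '[[[0,0,0.1,0,0],[0,0,0.2,0,0],[0,0,0.2,0,0],[0,0,0.2,0,0],[0,0,0.1,0,0],[0,0,0,0,0]]]' 50
python3 -m jog '[[[0,0,0.1,0,0],[0,0,0.15,0,0],[0,0,0.15,0,0],[0,0,0.1,0,0],[0,0,0,0,0]]]' 50
python3 -c "
from h import *
st()"
```

```text
time: 51.72
position: [0.4666, 0.0735, 0.0186]
tool_rot: [-3.135, -0.107, -0.002]
ft_force: [-0.1, 6.1, 8.5]
grip_width: 0.075
time: 52.35
position: [0.4682, 0.0541, 0.0187]
tool_rot: [-3.135, -0.108, -0.003]
ft_force: [0.6, 6.7, 7.9]
grip_width: 0.076
t 52.35 p [0.4682 0.0541 0.0187] x [0.998 0.069 0.002] y [ 0.069 -0.998 -0.005] z [ 0.001  0.005 -1.   ] F [0.6 6.7 7.9] g 0.076 q [-0.99  0.16  0.88  2.11 -0.16  0.93 -1.52]
```

```bash

python3 -m jog '[[[0,0,0.15,0,0],[0,0,0.2,0,0],[0,0,0.25,0,0],[0,0,0.25,0,0],[0,0,0.25,0,0],[0,0,0.2,0,0],[0,0,0.1,0,0],[0,0,0,0,0]]]' 50
python3 -m jog '[[[0,0,0.15,0,0],[0,0,0.2,0,0],[0,0,0.25,0,0],[0,0,0.25,0,0],[0,0,0.2,0,0],[0,0,0.1,0,0],[0,0,0,0,0]]]' 50
python3 -c "
from h import *
st()"
```

```text
time: 53.35
position: [0.472, -0.0018, 0.0186]
tool_rot: [-3.134, -0.108, -0.002]
ft_force: [0.8, 7.3, 8.7]
grip_width: 0.079
time: 54.22
position: [0.4752, -0.0473, 0.0186]
tool_rot: [-3.134, -0.108, -0.002]
ft_force: [0.6, 7.9, 10.7]
grip_width: 0.076
t 54.23 p [ 0.4752 -0.0473  0.0186] x [0.998 0.069 0.001] y [ 0.069 -0.998 -0.006] z [ 0.001  0.006 -1.   ] F [ 0.6  7.9 10.7] g 0.076 q [-0.82  0.19  0.94  2.1  -0.2   0.94 -1.27]
```

```bash

python3 -m jog '[[[0,0,0.15,0,0],[0,0,0.2,0,0],[0,0,0.2,0,0],[0,0,0.2,0,0],[0,0,0.1,0,0],[0,0,0,0,0]]]' 50
python3 -m jog '[[[0,0,0.04,0,0],[0,0,0.04,0,0],[0,0,0,0,0]]]' 50
python3 -m jog '[[[0,0,0.04,0,0],[0,0,0.04,0,0],[0,0,0,0,0]]]' 50
```

```text
time: 54.98
position: [0.4777, -0.0808, 0.0186]
tool_rot: [-3.133, -0.108, -0.002]
ft_force: [0.2, 9.2, 11.8]
grip_width: 0.076
time: 55.35
position: [0.4779, -0.0831, 0.0186]
tool_rot: [-3.132, -0.109, -0.001]
ft_force: [-0.0, 10.8, 11.7]
grip_width: 0.079
time: 55.72
position: [0.4781, -0.0863, 0.0186]
tool_rot: [-3.132, -0.109, -0.002]
ft_force: [0.4, 10.0, 11.2]
grip_width: 0.078
```

```bash

python3 -m jog '[[[0,0,0.04,0,0],[0,0,0.04,0,0],[0,0,0,0,0]]]' 50
python3 -m jog '[[[0,0,0.04,0,0],[0,0,0.04,0,0],[0,0,0,0,0]]]' 50
```

```text
time: 56.1
position: [0.4781, -0.0864, 0.0186]
tool_rot: [-3.128, -0.111, 0.0]
ft_force: [-0.4, 16.9, 14.0]
grip_width: 0.077
time: 56.48
position: [0.4781, -0.0864, 0.0186]
tool_rot: [-3.123, -0.113, 0.002]
ft_force: [-2.0, 23.1, 17.5]
grip_width: 0.077
```

```bash

python3 -m jog '[[[0,0,-0.12,0,0],[0,0,0,0,0],[0.1,0,0,0,0],[0.18,0,0,0,0],[0.18,0,0,0,0],[0.18,0,0,-0.2,0],[0.18,0,0,-0.6,0],[0.18,0,0,-1,0],[0.18,0,0,-1,0],[0.18,0,0,-1,0]]]' 20
python3 -m jog '[[[0.3,0,-0.3,-0.6,0],[0.3,0.3,-0.6,0,0],[0.3,0.3,-0.7,0,0],[0.3,0.3,-0.7,0,0],[0.3,0,0,0,0],[0.3,0,0,0,0]]]' 20
python3 fit.py
python3 - <<'E'
from h import *
st(); c=shot('wrist'); d=shot('top')
a=c['im'][60:260,100:600]; b=d['im'][150:270,150:420]
a=cv2.resize(a,(790,316)); b=cv2.resize(b,(630,280),interpolation=cv2.INTER_CUBIC); b=cv2.copyMakeBorder(b,0,0,0,160,cv2.BORDER_CONSTANT)
cv2.imwrite('pics/fin.png',np.vstack([a,b])[:,:,::-1])
E
```

```text
time: 57.72
position: [0.4759, -0.0941, 0.1705]
tool_rot: [3.139, 0.105, -0.003]
ft_force: [1.2, 0.6, -0.3]
grip_width: 0.176
time: 58.48
position: [0.5065, 0.001, 0.1928]
tool_rot: [3.138, 0.106, -0.003]
ft_force: [0.0, -0.7, -0.5]
grip_width: 0.301
roof v-lo,v-hi (at u=0, slope deg), u-lo,u-hi: [(-11.7, 17.39), (69.6, -0.26), (-151.3, -1.41), (-15.0, 18.71)]
tray v-lo,v-hi (at u=0, slope deg), u-lo,u-hi: [(255.7, -78.56), (60.0, 0.1), (50.5, -0.35), (57.8, 0.02)]
t 58.52 p [5.065e-01 4.000e-04 1.931e-01] x [ 0.998  0.067 -0.001] y [ 0.067 -0.998  0.001] z [-0.001 -0.001 -1.   ] F [-0.5 -0.2 -0. ] g 0.301 q [-0.95 -0.    0.91  1.84  0.    1.31 -1.55]
```

View pics/fin.png

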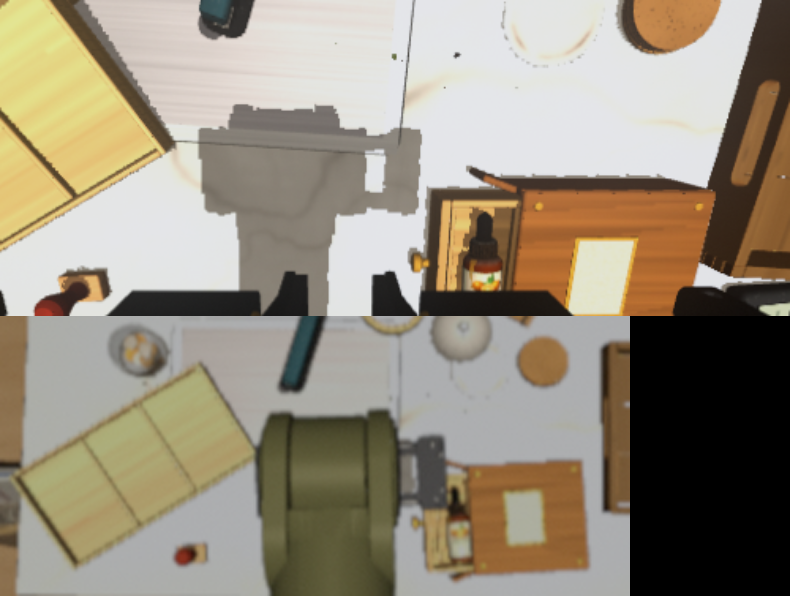

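```bash
python3 -c "
from h import *
print(job.close_job())"
```

```text
the job is handed in; nothing more can be done
None
```

The job is handed in at about 58 s of robot time. The tray was pulled fully out by its plain end and turned round on the counter. All three dropper bottles went in across it, one to a bay. I then slid it home with the knob facing out.

- **Seating:** the tray stopped dead at the same spot on two further pushes, with the force rising from 10 to 23 N. The depth reading puts the knob end wall about 60 mm out of the mouth, against 59 mm expected. It is parallel to the mouth within about 0.4°. I did not push again after letting go.
- **Bottles:** the view just before sliding in showed all three lying in their bays. The final picture shows an empty bin, the knob outwards and the bottle in the visible bay in place. The other two bays are under the sleeve roof and could not be seen.
- **Other things on the counter:** those visible in the last top picture are where they were. The card reader and tape roll were not checked at the end, and the arm hid part of the counter in that picture.

**What went wrong on the way:**
- **Failed grips:** my first grips on bottles b and c were too high and closed without holding; both succeeded when I went lower.
- **Bottle a:** it had been knocked against the bin wall, so I dragged it clear by its top before picking it up. A fingertip probably touched the bin wall with about 4 N while doing this.

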